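Set the bench extraction damper to its third click

ROBOT

A 6-joint arm with a two-finger parallel gripper is mounted at the origin on the work surface. World frame = base frame: x ahead of the robot, y to its left, z up, the work surface at z = 0. Lengths are in m, angles in degrees, forces in N, time in s.
With the tool pointing down it reaches from about 0.25 to 0.725 m from the base axis. Payload 9.7 kg.
Tool frame: the origin (TCP) lies on the centre line of the jaws, within the pads' length; the fingertips stand 22 mm ahead of it and the grasp point (between the pads) lies 3 mm ahead of it; z points along the fingers, y is the direction in which the jaws open and shut (so a half turn about z gives the same grasp; the last joint's range is limited). The gripper opens to 85 mm and grips with 20 to 120 N. Pads are 22 mm wide; open, the fingers measure 114 mm over their backs; the gripper's body (76 mm by 85 mm) begins 54 mm behind the grasp point. The pads swing forward as they close: fully open they stand 13 mm farther back than shut.
Start: joints at [-68.239, 4.979, 10.078, 95.1, 0, 90], TCP at [0.204, -0.511, 0.223] pointing down, gripper open.
Joint ranges: [-179.16, 179.16], [-48.56, 103.87], [-65.8, 70.77], [-126.05, 130.52], [-82.76, 87.17], [-180, 180]. Speed limits (degrees/s): [127.2, 127.2, 147.25, 180, 180, 180].

INTERFACE

Orientations are given as [roll, pitch, yaw] about the fixed x, y, z axes, in that order (R = Rz(yaw) Ry(pitch) Rx(roll)).
In Python, from workcell import get_obs, camera, camera_params, job_done gives the robot as it stands.
- The arm moves only by the tool servo_tool, never from a script. Its argument "steps" is a list of rows, each an object of numbers: "x", "y", "z": the shift along the world's x, y, z in mm; "yaw": the turn about the world's z in degrees. A call has 1 to 12 rows; each row is the pose to reach, as a shift and turn from the pose measured when the call began; what a row does not reach only later rows make up. A row lasts 1/8 s, in which the tool goes at most 62.5 mm and 10.7 degrees, less where a joint would pass 70% of its speed; a pose out of reach is approached as far as the arm can. A call with a gripper value outside its range is refused whole. "grip" is the finger opening in mm, from 0 to 85.4, set as the call begins (left out, the last holds). The fingers move at their own pace and stop on an object; "grip_force" is the grip in N (left out, the last holds). Time passes only in rows, so rows that repeat a pose let the fingers close. It gives the time, the measured TCP pose, the force and the opening at its end, in the units of the state.
- get_obs(): the state, without advancing time (a new reading comes with each control period).
- camera(name): name is "scene" or "top" or "wrist"; returns (picture, depth): 480x640x3 uint8, red, green, blue; 480x640 float32, m along the optical axis (not along the pixel's ray), 0 where there is no reading.
- camera_params(name): a dict with "intrinsics" (3x3 intrinsics, pixels), "rvec" (rotation vector, rad) and "tvec" (3), from world to camera coordinates, as OpenCV has them; the wrist camera has in their place "hand_eye" (4x4, takes a point from camera to tool coordinates, whose origin is the TCP and whose axes are the flange's). Camera axes: x right, y down, z forward; pixel columns grow to the right and rows downward; lengths in m; the calibration is good to about 2 mm. A picture is of the moment at which its call begins: read the wrist's pose just before it. camera_params takes no time and is no camera call.
- job_done(): hands the job in, once; it reports no verdict.
The state is a dict: "time": time; "q": joint angles; "qd": joint speeds; "joint_efforts": joint torques, N m; "ee_pos": TCP position; "tcp_rot": TCP orientation; "wrist_force": force on the tool from outside, world axes, zero at the start; "torque": the same for the moment, N m; "opening": finger opening in m.
Only numpy, scipy, OpenCV 4.12 (cv2) and the standard library are available. Lean on these libraries where they do the work, as an engineer would, in place of code of your own. Each camera call takes 0.05 s, during which the arm holds its last target.

TASK

The damper lever on top of the extraction hood has been left part open and its scale is gone. With a fingertip, push the lever all the way back against its red shut stop, then push it open again and leave it resting on the third click from shut, without letting it run on past that click. Only push the lever, do not pinch it, and leave the wet sample board, the brush, the cup and the tin where they are.

Things in the scene. Friction and masses are not known exactly. Their poses are not given: they have to be found in the camera images.
- hood: light grey slot-extraction hood fixed to the bench, 170 (x) x 380 (y) x 110 mm high, two dark suction slots in its front (-x) face, an 84 mm aluminium duct elbow behind it (to 195 mm behind the origin, 98 mm high). Origin: centre of its underside, on the bench. Own x runs from the slotted front to the duct, y along its length, z up; turned up to 0.35 rad about the vertical
- gate (a joint): slide of the damper lever along the hood's own +y: 0 m = shut against its stop, 0.080 = fully open. A spring ball clicks into a notch every 16 mm: 0 shut, clicks 1 to 5 at 0.016, 0.032, 0.048, 0.064, 0.080. About 5 N pushes it out of a notch; half way to the next it jumps on by itself, settles there within 0.2 s and stays when let go. It starts between 0.012 and 0.052
- lever_top (a point): centre of the top face of the lever's black upright grip; moves with the lever. The grip is 28 mm across the slot (hood x), 22 mm along the slot (hood y); its sides reach from 14 to 48 mm above the hood's top, this point 48 mm above it (158 mm above the bench). It lies at hood x = +40 mm, and at hood y = -40 mm when shut. Axes as the hood's
- shut_stop (a point): centre of the top of the red block (32 x 14 mm) marking the shut end of the slot, 34 mm to the hood's -y side of the lever's centre when shut, 13 mm above the hood's top. It sits on an aluminium guide plate (62 x 200 mm) with the slot and two low rails; a dark block marks the open end. No part of the guide rises more than 13 mm above the hood's top
- board: freshly grained sample board, brown glaze on a tan board, 120 (x) x 240 (y) x 8 mm, loose, lying in front of the hood; origin at the centre of its underside. Leave alone
- brush: flat brush with wooden handle, 212 mm long, 50 mm wide, 14 mm high, loose on the bench, lying along its own x, bristles to +x; origin under the neck, 120 mm from the handle's end. Leave alone
- cup: empty white plastic mixing cup, 80 mm across, 90 mm high, loose on the bench; origin at the centre of its underside. Leave alone
- tin: lidded tan sample tin, 63 mm across, 45 mm high, standing loose on top of the hood, to the +y side of the slot and nearer the front; origin at the centre of its underside. Leave alone

How it is judged (in metres and radians):
On the way:
1. the lever is shut against its stop (value of joint gate below 0.003 m), for 0.2 s.
At the end, for the whole second after the job is handed in: after having been fully shut (within 3 mm of the stop, 0.2 s), the lever rests in the third notch from shut (48 mm, within 2.5 mm), at rest and released (value of joint gate between 0.0455 and 0.0505 m and velocity of joint gate between -0.005 and 0.005 m/s); the robot touches nothing.
It fails at once if the lever has run over past the third click (half way to the fourth or further) (value of joint gate above 0.0575 m).
It fails at once if the lever's grip is pinched between the fingers instead of pushed (horizontal distance between the grasp point and lever_top below 0.008 m and z of the grasp point in the frame of lever_top below 0.008 m and contact force between the fingers and hood above 0.3 N).
It fails at once if the wet board or the brush is moved (15 mm) (distance of any of board, brush from where it was at the start of the episode above 0.015 m).
It fails at once if the cup or the tin is moved or tipped (15 mm) (distance of any of cup, tin from where it was at the start of the episode above 0.015 m).
It also fails if it takes over 58 s, if anything falls off the work surface, if the arm or the gripper's body presses on something with over 40 N, if the wrist force passes 120 N, or if a joint passes its speed limit or range.

## Working session

There is one attempt and no reset: what is moved stays moved. The work goes in short steps, Python scripts to look and compute and a tool call to move; the robot and the scene stay as the last step left them, time stands still between calls to the robot, and variables do not carry over. Pictures are saved under pics/ and viewed, and the job is handed in when it is done.

Besides the shell and the picture viewer there is one more tool, called after "Emit:" in YAML: its name, and indented under it one key for each argument. servo_tool: Moves the arm, as the interface text tells. Its arguments: {"type":"object","properties":{"steps":{"type":"array"},"grip":{"type":"number"},"grip_force":{"type":"number"}},"required":["steps"]}

```bash
mkdir -p pics; python3 - <<'E'
from workcell import *
import cv2,numpy as np
o=get_obs();print(o)
for n in("scene","top"):
    p,d=camera(n);cv2.imwrite(f"pics/{n}0.png",p[:,:,::-1]);np.save(f"pics/{n}0.npy",d);np.save(f"pics/{n}rgb.npy",p)
    print(n,camera_params(n))
print(camera_params("wrist"))
E
```

```text
{'time': 0.0, 'q': array([-6.82387887e+01,  5.00983339e+00,  1.00354927e+01,  9.50995221e+01,
       -1.30214886e-03,  9.00000403e+01]), 'qd': array([ 0.0180843 , -0.10872779,  0.02214023,  0.01684666,  0.10664366,
       -0.10326282]), 'joint_efforts': array([-3.10935811e-04, -5.20388675e+01,  4.64800429e+01,  1.66879501e-02,
        7.52801247e-05, -1.93458681e-05]), 'ee_pos': array([ 0.20381324, -0.51058961,  0.22240453]), 'tcp_rot': array([-1.79926137e+02,  1.30219973e-03,  2.17611727e+01]), 'wrist_force': array([ 0.29593211, -0.18487169,  0.10120146]), 'torque': array([ 0.05076414, -0.02463605,  0.01903399]), 'opening': 0.08524314275352488}
scene {'intrinsics': array([[519.14729867,   0.        , 311.76028153],
       [  0.        , 519.14729867, 232.73340814],
       [  0.        ,   0.        ,   1.        ]]), 'rvec': array([ 1.40933065,  2.37310564, -0.69658174]), 'tvec': array([ 0.22157437, -0.3259764 ,  1.47753472])}
top {'intrinsics': array([[512.04019536,   0.        , 321.74710089],
       [  0.        , 512.04019536, 239.11475764],
       [  0.        ,   0.        ,   1.        ]]), 'rvec': array([ 2.1285934 , -2.16153706,  0.1800649 ]), 'tvec': array([0.02599241, 0.55682417, 1.07628477])}
{'intrinsics': array([[378.25674491,   0.        , 313.85389445],
       [  0.        , 378.25674491, 234.00631618],
       [  0.        ,   0.        ,   1.        ]]), 'hand_eye': array([[ 1.70742203e-04, -9.50159724e-01, -3.11763485e-01,
         8.03665819e-02],
       [ 9.99999980e-01,  1.29040391e-04,  1.54390168e-04,
         4.69458911e-07],
       [-1.06465238e-04, -3.11763505e-01,  9.50159726e-01,
        -1.51392583e-01],
       [ 0.00000000e+00,  0.00000000e+00,  0.00000000e+00,
         1.00000000e+00]])}
```

View pics/scene0.png

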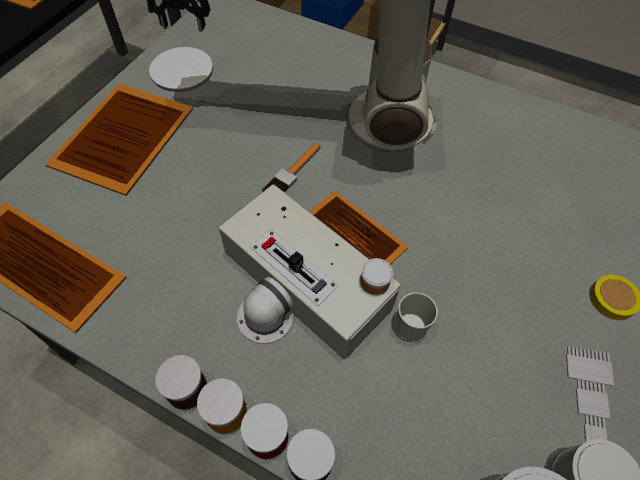

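View pics/top0.png

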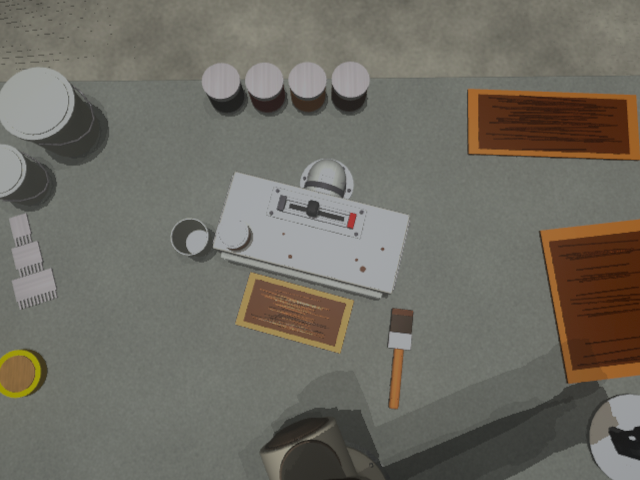

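The top picture shows the hood with its red block at about (351,220), the lever grip at (313,208) and the dark open-end block at (282,203). The tin is at (236,235), the cup at (190,237), and the brush and board are in front. Next I measure these.

```bash
cat > h.py <<'E'
from workcell import *
import cv2,numpy as np
def cw(n):
    c=camera_params(n);K=c["intrinsics"];R=cv2.Rodrigues(c["rvec"])[0];t=c["tvec"];return K,R,t
def cloud(n,d):
    K,R,t=cw(n);v,u=np.mgrid[:480,:640]
    P=np.stack([(u-K[0,2])/K[0,0]*d,(v-K[1,2])/K[1,1]*d,d],-1)
    return (P-t)@R
def plane(n,uv,z):
    K,R,t=cw(n);r=R.T@np.linalg.inv(K)@np.array([uv[0],uv[1],1.]);c=-R.T@t
    return c+r*(z-c[2])/r[2]
E
python3 - <<'E'
from h import *
for n in("top","scene"):
    d=np.load(f"pics/{n}0.npy");p=np.load(f"pics/{n}rgb.npy").astype(int);W=cloud(n,d)
    r,g,b=p[...,0],p[...,1],p[...,2]
    roi=(abs(W[...,2]-.122)<.012)&(d>0)
    m=roi&(r>150)&(g<70)&(b<70);print(n,"red",m.sum(),W[m].mean(0))
    v,u=np.nonzero(m);print(plane(n,(u.mean(),v.mean()),.123))
    top=(abs(W[...,2]-.110)<.006)&(d>0)&(W[...,0]>.2)&(W[...,0]<.8)
    l,lab,st,_=cv2.connectedComponentsWithStats(top.astype(np.uint8));k=1+st[1:,4].argmax();T=W[lab==k]
    print("z",T[:,2].mean(),cv2.minAreaRect(T[:,:2].astype(np.float32)))
    m=(W[...,2]>.150)&(W[...,2]<.166)&(d>0)&(np.hypot(*(np.moveaxis(W[...,:2],-1,0)-T[:,:2].mean(0)[:,None,None]))<.2)
    print("grip",m.sum(),W[m].mean(0),cv2.minAreaRect(W[m][:,:2].astype(np.float32)))
    if n=="top":
        for nm,c,z in(("tin",(236,235),.155),("cup",(190,237),.09)):print(nm,plane(n,c,z),W[c[1],c[0]])
        print("duct",W[165:200:8,326])
E
```

```text
top red 69 [ 0.58326191 -0.04255938  0.12299599]
[ 0.58325341 -0.04255794  0.123     ]
z 0.1101822794178695 ((0.5635841488838196, 0.0395062118768692), (0.38403403759002686, 0.17052008211612701), 74.75287628173828)
grip 946 [0.56231698 0.16992202 0.1554488 ] ((0.5697199106216431, 0.12304428964853287), (0.06293416768312454, 0.20892658829689026), 11.695140838623047)
tin [0.55023522 0.18723999 0.155     ] [0.55037216 0.18736764 0.15418612]
cup [0.5583226  0.29340893 0.09      ] [0.57285626 0.31512763 0.00221685]
duct [[0.70910577 0.0064151  0.09469176]
 [0.69084152 0.00677194 0.09680844]
 [0.67207739 0.00718086 0.10131356]
 [0.65636273 0.00733968 0.09497234]
 [0.63497506 0.00801243 0.11148949]]
scene red 21 [ 0.58741925 -0.04113516  0.1240627 ]
[ 0.58691137 -0.04154628  0.123     ]
z 0.11155558347717473 ((0.5646485686302185, 0.03967785835266113), (0.3853910267353058, 0.17135636508464813), 74.8431396484375)
grip 867 [0.56517234 0.16928022 0.15712002] ((0.5853227376937866, 0.12750820815563202), (0.06353502720594406, 0.20890918374061584), 23.873720169067383)
```

```bash
python3 - <<'E'
from h import *
a=np.radians(-15.2);X=np.array([np.cos(a),np.sin(a)]);Y=np.array([-np.sin(a),np.cos(a)]);H=np.array([.5638,.0396])
for n in("top","scene"):
    d=np.load(f"pics/{n}0.npy");W=cloud(n,d)
    q=W[...,:2]-H;hx=q@X;hy=q@Y
    m=(d>0)&(abs(hx-.04)<.025)&(abs(hy)<.07)&(W[...,2]>.150)&(W[...,2]<.168)
    print(n,m.sum(),"hx",np.percentile(hx[m],[1,50,99]),"hy",np.percentile(hy[m],[1,50,99]),W[m].mean(0))
    m=(d>0)&(W[...,2]>.115)&(hx<.0)&(abs(hx)<.085)&(abs(hy)<.19)
    print("tin hx,hy",hx[m].min(),hx[m].max(),hy[m].min(),hy[m].max())
print("duct etc")
for g in(0,.016,.032,.048,.064): print(g,H+.04*X+(g-.04)*Y)
E
```

```text
top 149 hx [0.02590565 0.03851087 0.05314444] hy [-0.00258175  0.00774425  0.01863703] [0.60308243 0.03709272 0.15690689]
tin hx,hy -0.08064973109785135 -0.005263312758671496 -0.1809891099670513 0.17866630147651763
scene 143 hx [0.0283152  0.04251312 0.0545556 ] hy [-0.00094397  0.01115112  0.01969204] [0.60740769 0.03855268 0.15752938]
tin hx,hy -0.08009646223603056 -0.00038935353698076416 -0.1843030388074083 0.18332930673841064
duct etc
0 [ 0.59191309 -0.00948823]
0.016 [0.59610812 0.00595204]
0.032 [0.60030315 0.0213923 ]
0.048 [0.60449817 0.03683256]
0.064 [0.6086932  0.05227283]
```

Both views agree: hood yaw is about -15.2°, and the red block lies where the geometry predicts (within 1 mm). The lever is near gate ≈ 0.048. I'll shut the fingers and go above the open side of the lever, with the 22 mm pad width along the slot.

Emit:
servo_tool:
  steps:
    - {"x": 30, "y": 44, "z": 5, "yaw": 4}
    - {"x": 65, "y": 94, "z": 10, "yaw": 8}
    - {"x": 100, "y": 145, "z": 15, "yaw": 13}
    - {"x": 135, "y": 196, "z": 20, "yaw": 17}
    - {"x": 170, "y": 247, "z": 20, "yaw": 22}
    - {"x": 205, "y": 298, "z": 20, "yaw": 26}
    - {"x": 240, "y": 349, "z": 20, "yaw": 31}
    - {"x": 275, "y": 400, "z": 20, "yaw": 35}
    - {"x": 310, "y": 451, "z": 20, "yaw": 40}
    - {"x": 345, "y": 502, "z": 20, "yaw": 45}
    - {"x": 380, "y": 553, "z": 20, "yaw": 49}
    - {"x": 417, "y": 607, "z": 20, "yaw": 53}
  grip: 0
  grip_force: 60

```text
time: 1.6
ee_pos: [0.6199, 0.0958, 0.2421]
tcp_rot: [-179.9, 0.0, 74.9]
wrist_force: [1.0, -0.7, 1.4]
opening: 0.0002
```

Emit:
servo_tool:
  steps:
    - {}
    - {}
    - {}

```text
schema error: expected keys x, y, z, yaw
```

```bash
cat >> h.py <<'E'
from scipy.spatial.transform import Rotation as Ro
a=np.radians(-15.2);X=np.array([np.cos(a),np.sin(a)]);Y=np.array([-np.sin(a),np.cos(a)]);H=np.array([.5638,.0396])
def st():
    o=get_obs();q=o["ee_pos"][:2]-H
    print("t%.2f"%o["time"],"pos",o["ee_pos"].round(4),"rot",o["tcp_rot"].round(2),"hx,hy",(1e3*np.array([q@X,q@Y])).round(1),"F hood",(o["wrist_force"][:2]@X).round(1),(o["wrist_force"][:2]@Y).round(1),o["wrist_force"][2].round(1),"op",round(o["opening"],4))
    return o
def wristcloud(o,d):
    c=camera_params("wrist");K=c["intrinsics"];v,u=np.mgrid[:480,:640]
    P=np.stack([(u-K[0,2])/K[0,0]*d,(v-K[1,2])/K[1,1]*d,d],-1)
    E=c["hand_eye"];P=P@E[:3,:3].T+E[:3,3]
    return P@Ro.from_euler("xyz",o["tcp_rot"],degrees=True).as_matrix().T+o["ee_pos"]
E
python3 - <<'E'
from h import *
o=st();p,d=camera("wrist");cv2.imwrite("pics/w1.png",p[:,:,::-1])
p,d=camera("top");cv2.imwrite("pics/t1.png",p[100:340,160:480,::-1].repeat(2,0).repeat(2,1))
E
```

```text
t1.60 pos [0.6199 0.0958 0.2421] rot [-1.7992e+02  1.0000e-02  7.4900e+01] hx,hy [39.4 69. ] F hood 1.1 -0.4 1.4 op 0.0002
```

View pics/w1.png

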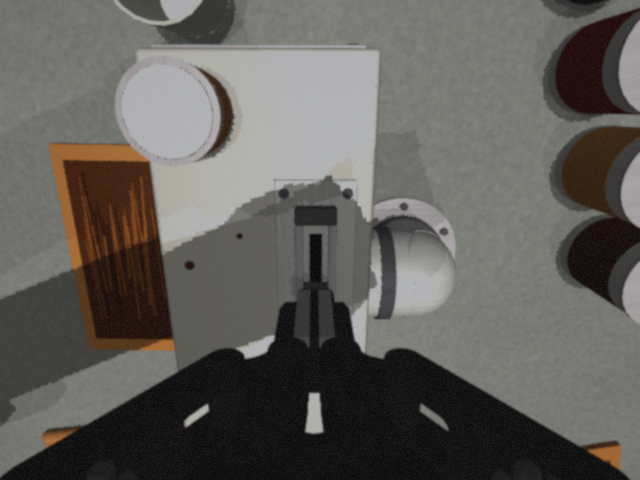

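View pics/t1.png

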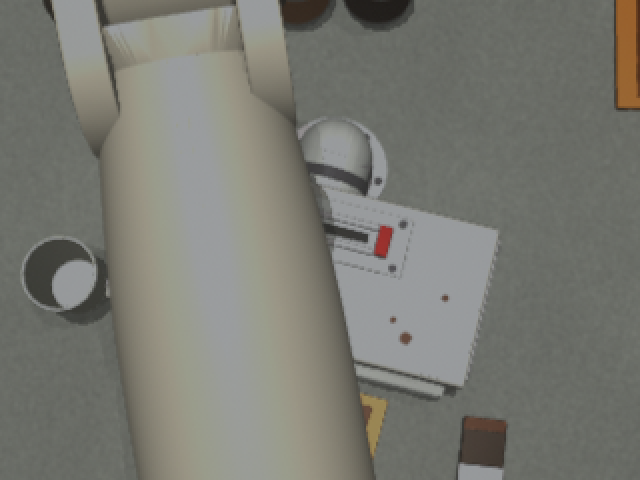

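The wrist picture shows the closed fingers (tip near (314,300)) over the slot, aligned with the hood. The dark end block is at (316,215), and the tin at (170,110) is clear. Descend.

Emit:
servo_tool:
  steps:
    - {"x": 0, "y": 0, "z": -20, "yaw": 0}
    - {"x": 0, "y": 0, "z": -45, "yaw": 0}
    - {"x": 0, "y": 0, "z": -65, "yaw": 0}
    - {"x": 0, "y": 0, "z": -80, "yaw": 0}
    - {"x": 0, "y": 0, "z": -87, "yaw": 0}
    - {"x": 0, "y": 0, "z": -87, "yaw": 0}

```text
time: 2.45
ee_pos: [0.6209, 0.0985, 0.1518]
tcp_rot: [-179.7, 0.0, 75.1]
wrist_force: [0.5, -0.4, 0.1]
opening: 0.0005
```

```bash
python3 - <<'E'
from h import *
st();p,d=camera("scene");cv2.imwrite("pics/s2.png",cv2.resize(p[190:340,200:400,::-1],(800,600)))
E
```

```text
t2.45 pos [0.6209 0.0985 0.1518] rot [-1.7969e+02  5.0000e-02  7.5110e+01] hx,hy [39.6 71.8] F hood 0.6 -0.3 0.1 op 0.0005
```

View pics/s2.png

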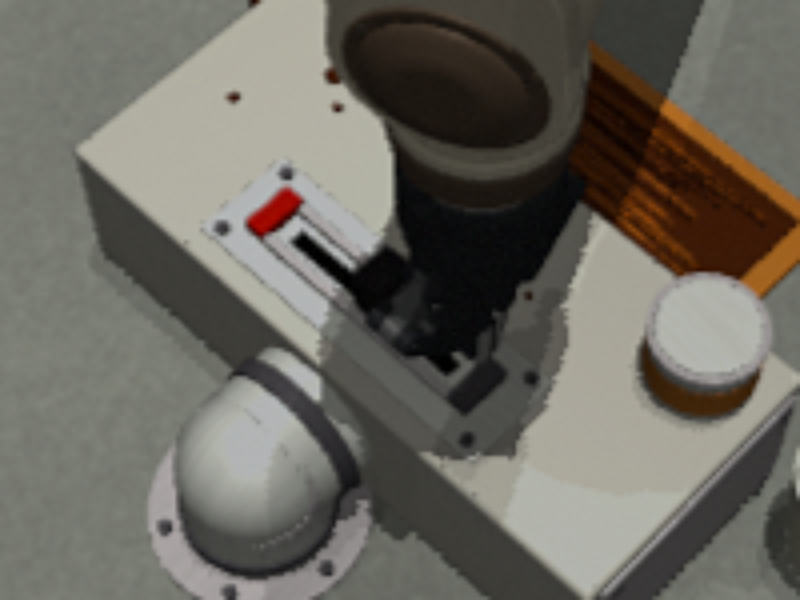

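The scene picture shows the finger on the open side of the grip at (385,280), clear of the tin, and the tip is above the guide. Now push towards shut.

Emit:
servo_tool:
  steps:
    - {"x": -3.1, "y": -11.6, "z": 3, "yaw": 0}
    - {"x": -6.3, "y": -23.2, "z": 3, "yaw": 0}
    - {"x": -8.4, "y": -30.9, "z": 3, "yaw": 0}
    - {"x": -10.0, "y": -36.7, "z": 3, "yaw": 0}
    - {"x": -11.5, "y": -42.5, "z": 3, "yaw": 0}
    - {"x": -13.1, "y": -48.3, "z": 3, "yaw": 0}
    - {"x": -14.7, "y": -54.0, "z": 3, "yaw": 0}
    - {"x": -16.2, "y": -59.8, "z": 3, "yaw": 0}

```text
time: 3.5
ee_pos: [0.6048, 0.0385, 0.1552]
tcp_rot: [-179.7, 0.0, 75.1]
wrist_force: [-0.1, 0.6, -0.5]
opening: -0.0
```

```bash
cat > look.py <<'E'
from h import *
import sys
st();p,d=camera("scene");cv2.imwrite(sys.argv[1],cv2.resize(p[190:340,200:400,::-1],(800,600)))
E
python3 look.py pics/s3.png
```

```text
t3.50 pos [0.6048 0.0385 0.1552] rot [-1.7973e+02  3.0000e-02  7.5120e+01] hx,hy [39.8  9.6] F hood -0.3 0.5 -0.5 op -0.0
```

View pics/s3.png

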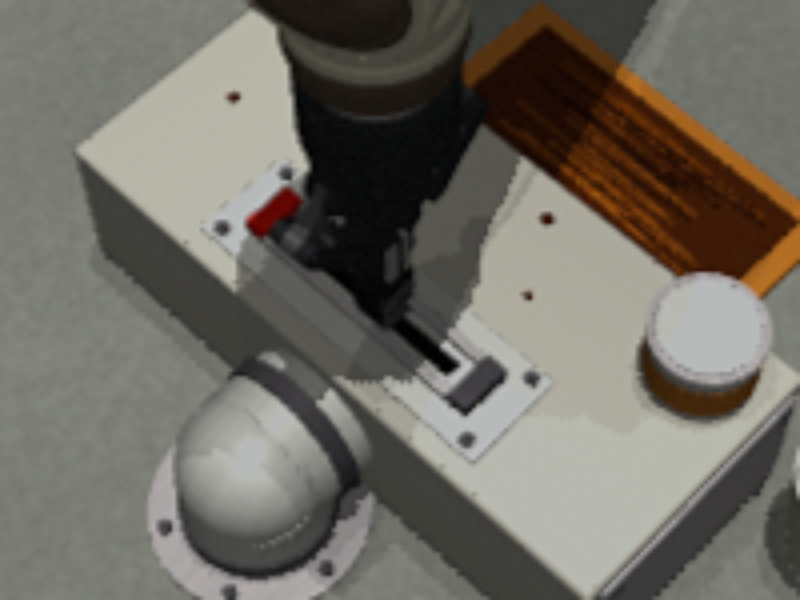

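The finger is now at (380,300) and the lever is hidden behind it, moving along. Continue towards the stop.

Emit:
servo_tool:
  steps:
    - {"x": -1.6, "y": -5.8, "z": 0, "yaw": 0}
    - {"x": -2.9, "y": -10.6, "z": 0, "yaw": 0}
    - {"x": -4.2, "y": -15.4, "z": 0, "yaw": 0}
    - {"x": -5.5, "y": -20.3, "z": 0, "yaw": 0}
    - {"x": -6.0, "y": -22.2, "z": 0, "yaw": 0}
    - {"x": -6.3, "y": -23.2, "z": 0, "yaw": 0}
    - {"x": -6.3, "y": -23.2, "z": 0, "yaw": 0}

```text
time: 4.42
ee_pos: [0.5984, 0.0147, 0.1553]
tcp_rot: [-179.7, 0.0, 75.1]
wrist_force: [0.6, -0.5, 0.0]
opening: -0.0
```

```bash
python3 look.py pics/s4.png
```

```text
t4.42 pos [0.5984 0.0147 0.1553] rot [-1.7973e+02  4.0000e-02  7.5100e+01] hx,hy [ 39.9 -15. ] F hood 0.7 -0.3 0.0 op -0.0
```

View pics/s4.png

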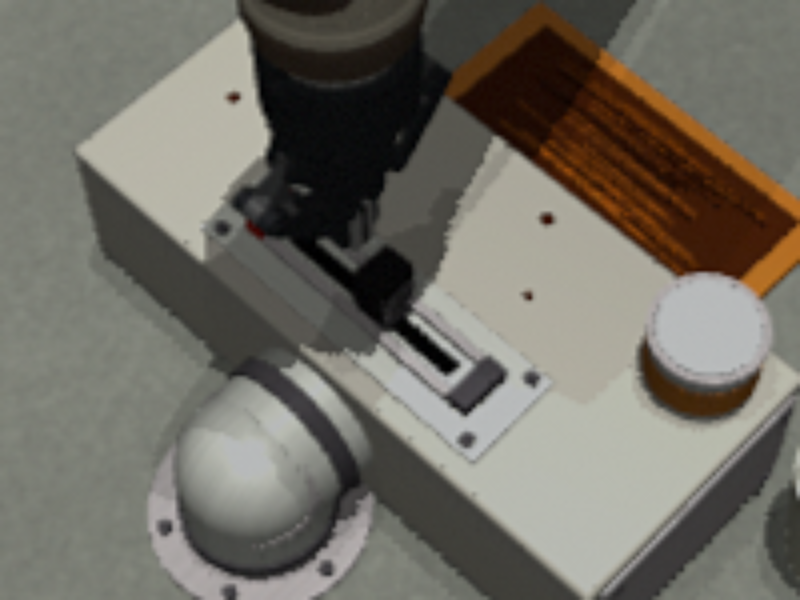

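The lever is still at (385,280) in the picture and the finger now sits on its shut side with no contact force. I must understand this before moving on.

```bash
python3 - <<'E'
from h import *
o=st()
K,R,t=cw("scene")
def pj(P):
    c=R@np.array(P)+t;c=K@c;u=c[:2]/c[2];return u.round(1),((u-[200,190])*4).round(0)
e=o["ee_pos"];print("tip",pj(e+[0,0,-.022]),"tcp",pj(e))
for g in(0,.016,.032,.048,.064,.08):
    c=H+.04*X+(g-.04)*Y;print(g,pj([*c,.158]),pj([*c,.124]))
p,d=camera("wrist");cv2.imwrite("pics/w4.png",p[:,:,::-1]);np.save("pics/w4.npy",d)
p,d=camera("scene");W=cloud("scene",d);q=W[...,:2]-H;hx=q@X;hy=q@Y
m=(d>0)&(abs(hx-.04)<.025)&(abs(hy)<.08)&(W[...,2]>.150)&(W[...,2]<.168)
print(m.sum(),hy[m].min(),np.sort(hy[m])[::12])
E
```

```text
t4.47 pos [0.5984 0.0148 0.1553] rot [-1.7973e+02  4.0000e-02  7.5100e+01] hx,hy [ 39.9 -14.9] F hood 0.2 0.8 0.6 op 0.0002
tip (array([287.5, 256.1]), array([350., 264.])) tcp (array([287.1, 250.6]), array([348., 242.]))
0 (array([278.4, 242.7]), array([314., 211.])) (array([279.2, 251.2]), array([317., 245.]))
0.016 (array([283.9, 247.3]), array([336., 229.])) (array([284.5, 255.7]), array([338., 263.]))
0.032 (array([289.4, 252. ]), array([358., 248.])) (array([289.9, 260.3]), array([360., 281.]))
0.048 (array([295.1, 256.7]), array([380., 267.])) (array([295.4, 265. ]), array([382., 300.]))
0.064 (array([300.7, 261.5]), array([403., 286.])) (array([300.9, 269.7]), array([404., 319.]))
0.08 (array([306.5, 266.3]), array([426., 305.])) (array([306.5, 274.5]), array([426., 338.]))
147 -0.008875751830022975 [-0.00887575  0.00025145  0.00303481  0.00454363  0.00626063  0.0083106
  0.01044352  0.01224486  0.01393614  0.0161054   0.01743909  0.01863397
  0.01979904]
```

View pics/w4.png

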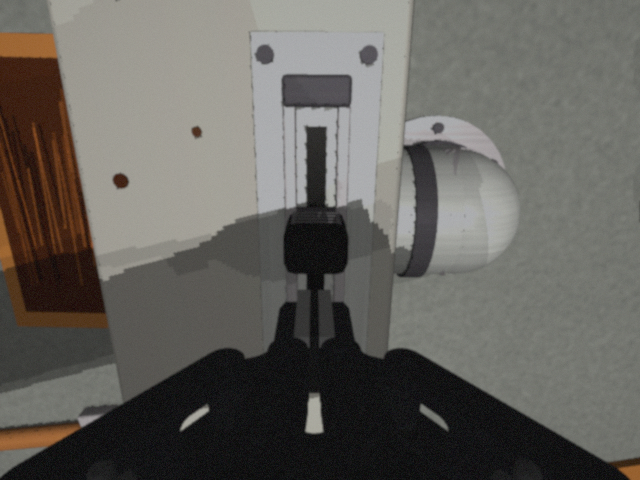

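```bash
python3 - <<'E'
from h import *
o=st();d=np.load("pics/w4.npy");p=cv2.imread("pics/w4.png")
W=wristcloud(o,d);q=W[...,:2]-H
for r in(150,180,205,215,240,260,275,285,292,297,302,310,320,330,340,350):
    print(r,"z",W[r,306:330:6,2].round(3),"hy",(q[r,306:330:6]@Y).round(3),p[r,316])
E
python3 - <<'E'
import cv2
p=cv2.imread('pics/w4.png')[200:370,220:410];cv2.imwrite('pics/w4z.png',cv2.resize(cv2.convertScaleAbs(p,alpha=2.5,beta=20),None,fx=3.5,fy=3.5))
E
```

```text
t4.58 pos [0.5984 0.0148 0.1553] rot [-1.7973e+02  4.0000e-02  7.5100e+01] hx,hy [ 39.9 -14.9] F hood 0.6 0.6 -0.2 op 0.0004
150 z [0.115 0.115 0.115 0.114] hy [0.046 0.046 0.046 0.046] [41 45 45]
180 z [0.115 0.115 0.114 0.113] hy [0.031 0.031 0.031 0.031] [26 34 33]
205 z [0.116 0.115 0.114 0.114] hy [0.018 0.018 0.018 0.018] [19 13 17]
215 z [0.137 0.138 0.138 0.137] hy [0.019 0.019 0.019 0.019] [38 34 36]
240 z [0.158 0.158 0.158 0.159] hy [0.014 0.014 0.014 0.014] [26 23 19]
260 z [0.159 0.158 0.159 0.159] hy [0.006 0.005 0.005 0.005] [10 10 10]
275 z [0.115 0.114 0.114 0.115] hy [-0.021 -0.022 -0.022 -0.022] [10 11 12]
285 z [0.114 0.115 0.114 0.114] hy [-0.028 -0.028 -0.028 -0.028] [10 10 10]
292 z [0.172 0.17  0.17  0.17 ] hy [-0.003 -0.004 -0.004 -0.004] [20 19 16]
297 z [0.175 0.173 0.174 0.174] hy [-0.003 -0.004 -0.004 -0.004] [10 10 10]
302 z [0.177 0.179 0.178 0.178] hy [-0.004 -0.004 -0.004 -0.004] [24 21 18]
310 z [0.185 0.307 0.185 0.185] hy [-0.004  0.066 -0.004 -0.004] [12 17 12]
320 z [0.191 0.191 0.191 0.191] hy [-0.004 -0.004 -0.004 -0.004] [21 19 26]
330 z [0.197 0.197 0.198 0.197] hy [-0.004 -0.004 -0.004 -0.004] [24 19 21]
340 z [0.201 0.201 0.201 0.202] hy [-0.005 -0.005 -0.005 -0.005] [23 27 26]
350 z [0.211 0.202 0.201 0.21 ] hy [-0.002 -0.009 -0.009 -0.003] [23 22 26]
```

View pics/w4z.png

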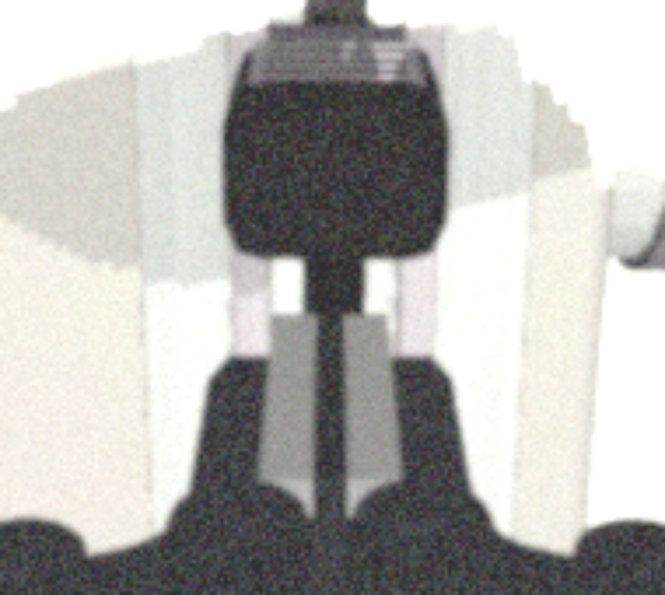

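The wrist depth explains it. The front face of the finger is at hy -4 mm (11 mm ahead of the TCP, as expected), but its lower end reads z≈0.169. That is about 36 mm higher than "22 mm ahead of the TCP" implies, so the finger passed about 10 mm over the grip. I'll check this with the scene camera's depth.

```bash
python3 - <<'E'
from h import *
o=st();d=np.load("pics/w4.npy");W=wristcloud(o,d)
for r in range(286,294):print(r,W[r,[304,308,324,328],2].round(4),(W[r,[304,308,324,328],:2]-H)@Y)
# gripper parts lowest z
m=(d>0)&(d<.2);v,u=np.nonzero(m);z=W[m][:,2]
h=(W[m][:,:2]-H);
for lo in np.arange(-90,91,15):
    k=(abs((h@X-.04)*1e3-lo)<7.5)
    if k.any():print("dx",lo,"minz",np.percentile(z[k],1).round(3),"hy",np.percentile((h@Y)[k],[1,99]).round(3))
p,d=camera("scene");W=cloud("scene",d);q=W[...,:2]-H;hx=q@X;hy=q@Y
m=(d>0)&(abs(hx-.04)<.03)&(abs(hy+.015)<.0135)&(W[...,2]>.126)
z=W[m][:,2];i=z.argsort()[:25];v,u=np.nonzero(m)
for k in i:print(u[k],v[k],z[k].round(3),hx[m][k].round(3),hy[m][k].round(3))
E
```

```text
t4.58 pos [0.5984 0.0148 0.1553] rot [-1.7973e+02  4.0000e-02  7.5100e+01] hx,hy [ 39.9 -14.9] F hood 0.6 0.6 -0.2 op 0.0004
286 [0.1141 0.115  0.1137 0.114 ] [-0.02861789 -0.02816274 -0.0287178  -0.02855983]
287 [0.1139 0.1139 0.114  0.1138] [-0.02933042 -0.02929353 -0.02921845 -0.02925893]
288 [0.1139 0.1145 0.1131 0.114 ] [-0.02997405 -0.02961829 -0.0302915  -0.02981936]
289 [0.1135 0.114  0.1138 0.1137] [-0.03076097 -0.03053449 -0.03054435 -0.03058934]
290 [0.1678 0.1675 0.1683 0.1674] [-0.00410646 -0.00424417 -0.00381032 -0.00427234]
291 [0.169  0.1683 0.1694 0.1694] [-0.00397262 -0.00433329 -0.00369837 -0.00370906]
292 [0.1691 0.1702 0.17   0.1702] [-0.00434936 -0.00379585 -0.00384015 -0.00375024]
293 [0.1722 0.1706 0.1706 0.1711] [-0.00325277 -0.00402435 -0.00397098 -0.0037258 ]
dx -90 minz 0.109 hy [0.023 0.112]
dx -75 minz 0.109 hy [0.023 0.112]
dx -60 minz 0.109 hy [-0.004  0.112]
dx -45 minz 0.109 hy [-0.015  0.111]
dx -30 minz 0.109 hy [-0.024  0.111]
dx -15 minz 0.11 hy [-0.011  0.111]
dx 0 minz 0.11 hy [-0.023  0.111]
dx 15 minz 0.11 hy [-0.009  0.111]
dx 30 minz 0.109 hy [-0.023  0.111]
dx 45 minz 0.108 hy [-0.016  0.111]
dx 60 minz 0.239 hy [-0.004 -0.   ]
288 265 0.127 0.052 -0.002
288 264 0.131 0.052 -0.002
293 253 0.156 0.036 -0.002
287 252 0.163 0.045 -0.009
290 251 0.165 0.04 -0.006
292 249 0.168 0.035 -0.005
288 252 0.169 0.047 -0.005
287 251 0.169 0.046 -0.008
291 250 0.17 0.039 -0.004
293 248 0.171 0.034 -0.004
289 252 0.171 0.046 -0.003
288 251 0.172 0.046 -0.005
290 250 0.173 0.042 -0.004
293 247 0.174 0.033 -0.004
289 251 0.174 0.045 -0.003
294 243 0.174 0.025 -0.009
291 249 0.174 0.04 -0.003
287 250 0.175 0.047 -0.007
286 251 0.175 0.05 -0.007
286 250 0.175 0.048 -0.009
285 251 0.175 0.051 -0.008
289 250 0.175 0.044 -0.004
282 249 0.175 0.052 -0.016
293 244 0.176 0.029 -0.008
290 249 0.176 0.041 -0.004
```

Both cameras put the real fingertip at z≈0.167, about 12 mm above the reported TCP. I'll go back to the open side, raised, and descend using the measured tip height, aiming for tip z≈0.139.

Emit:
servo_tool:
  steps:
    - {"x": 0, "y": 0, "z": 12, "yaw": 0}
    - {"x": 4, "y": 15, "z": 18, "yaw": 0}
    - {"x": 9, "y": 33, "z": 18, "yaw": 0}
    - {"x": 14, "y": 52, "z": 18, "yaw": 0}
    - {"x": 18.3, "y": 67.5, "z": 18, "yaw": 0}
    - {"x": 18.3, "y": 67.5, "z": 5, "yaw": 0}
    - {"x": 18.3, "y": 67.5, "z": -8, "yaw": 0}
    - {"x": 18.3, "y": 67.5, "z": -18, "yaw": 0}
    - {"x": 18.3, "y": 67.5, "z": -25, "yaw": 0}
    - {"x": 18.3, "y": 67.5, "z": -28, "yaw": 0}
    - {"x": 18.3, "y": 67.5, "z": -28, "yaw": 0}

```text
time: 6.0
ee_pos: [0.6167, 0.0821, 0.1274]
tcp_rot: [-179.7, 0.0, 75.1]
wrist_force: [-0.5, -0.2, 0.2]
opening: -0.0001
```

```bash
cat > look.py <<'E'
from h import *
import sys
o=st();p,d=camera("wrist");w=p[:,:,::-1]
W=wristcloud(o,d);q=W[...,:2]-H;hx=q@X;hy=q@Y
f=(d>0)&(abs(hx-.04)<.009)&(abs(hy-((o["ee_pos"][:2]-H)@Y)-.011)<.003)&(W[...,2]<.2)
print("tip z",np.percentile(W[...,2][f],[0.5,2]) if f.any() else None)
p,d=camera("scene");W=cloud("scene",d);q=W[...,:2]-H;hx=q@X;hy=q@Y
s=p[190:340,200:400,::-1]
cv2.imwrite(sys.argv[1],np.hstack([cv2.resize(w,(400,300)),cv2.resize(cv2.convertScaleAbs(s,alpha=1.5),(400,300))]))
m=(d>0)&(abs(hx-.04)<.018)&(abs(hy)<.07)&(abs(W[...,2]-.158)<.0035)
print("grip-top-like hy",np.histogram(hy[m],np.arange(-.07,.075,.01)))
E
python3 look.py pics/s5.png
```

```text
t6.00 pos [0.6167 0.0821 0.1274] rot [-1.7974e+02  4.0000e-02  7.5090e+01] hx,hy [39.9 54.9] F hood -0.4 -0.3 0.2 op -0.0001
tip z [0.12124893 0.1234508 ]
grip-top-like hy (array([ 0,  0,  0,  0,  0,  0,  5, 35,  9,  0,  0,  0,  0, 15]), array([-0.07, -0.06, -0.05, -0.04, -0.03, -0.02, -0.01,  0.  ,  0.01,
        0.02,  0.03,  0.04,  0.05,  0.06,  0.07]))
```

View pics/s5.png

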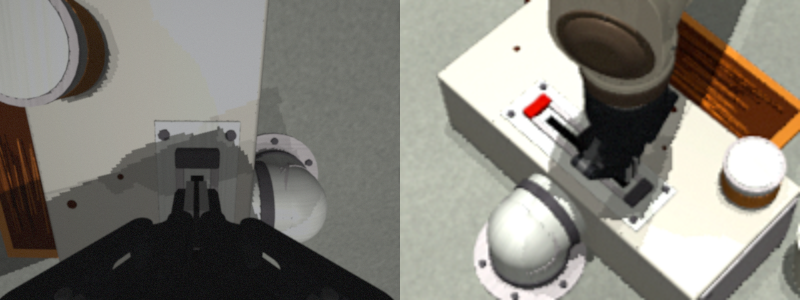

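No contact so far, and the finger is on the open side with the grip still at hy≈8 mm. Push slowly and watch the force.

Emit:
servo_tool:
  steps:
    - {"x": -2.6, "y": -9.7, "z": 0, "yaw": 0}
    - {"x": -4.7, "y": -17.4, "z": 0, "yaw": 0}
    - {"x": -6.3, "y": -23.2, "z": 0, "yaw": 0}
    - {"x": -7.3, "y": -27.0, "z": 0, "yaw": 0}
    - {"x": -7.6, "y": -28.0, "z": 0, "yaw": 0}

```text
time: 6.72
ee_pos: [0.6094, 0.0544, 0.128]
tcp_rot: [-179.8, -0.0, 75.1]
wrist_force: [-0.2, 4.4, 0.1]
opening: -0.0
```

```bash
python3 look.py pics/s6.png
```

```text
t6.72 pos [0.6094 0.0544 0.128 ] rot [-1.7978e+02 -2.0000e-02  7.5100e+01] hx,hy [40.1 26.2] F hood -1.3 4.2 0.1 op -0.0
tip z [0.11297377 0.11345991]
grip-top-like hy (array([ 0,  0,  0,  0,  0,  0,  0,  3,  0,  2, 21,  0,  0,  0]), array([-0.07, -0.06, -0.05, -0.04, -0.03, -0.02, -0.01,  0.  ,  0.01,
        0.02,  0.03,  0.04,  0.05,  0.06,  0.07]))
```

View pics/s6.png

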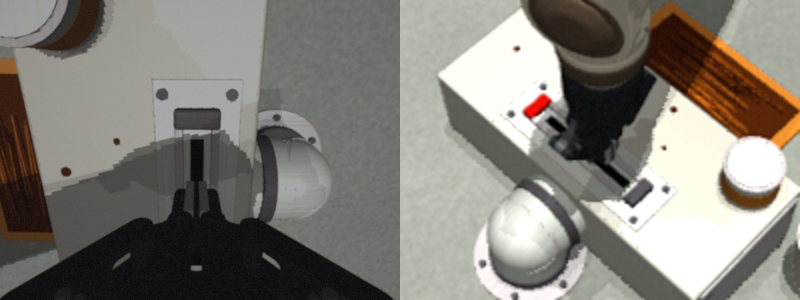

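Contact now, with 4.2 N against the push. Drive it to the shut stop.

Emit:
servo_tool:
  steps:
    - {"x": -1.3, "y": -4.8, "z": 0, "yaw": 0}
    - {"x": -2.6, "y": -9.7, "z": 0, "yaw": 0}
    - {"x": -3.9, "y": -14.5, "z": 0, "yaw": 0}
    - {"x": -5.2, "y": -19.3, "z": 0, "yaw": 0}
    - {"x": -6.6, "y": -24.1, "z": 0, "yaw": 0}
    - {"x": -7.9, "y": -29.0, "z": 0, "yaw": 0}
    - {"x": -9.2, "y": -33.8, "z": 0, "yaw": 0}
    - {"x": -10.2, "y": -37.6, "z": 0, "yaw": 0}
    - {"x": -10.7, "y": -39.6, "z": 0, "yaw": 0}
    - {"x": -10.7, "y": -39.6, "z": 0, "yaw": 0}

```text
time: 8.07
ee_pos: [0.5986, 0.0144, 0.1279]
tcp_rot: [-179.8, 0.0, 75.1]
wrist_force: [0.1, -0.2, 0.5]
opening: 0.0002
```

```bash
python3 look.py pics/s7.png
```

```text
t8.07 pos [0.5986 0.0144 0.1279] rot [-1.7978e+02  3.0000e-02  7.5080e+01] hx,hy [ 40.2 -15.2] F hood 0.1 -0.1 0.5 op 0.0002
tip z [0.11273981 0.11330363]
grip-top-like hy (array([ 0,  0,  4,  1,  0,  2, 17,  0,  0,  0,  0,  0,  0,  0]), array([-0.07, -0.06, -0.05, -0.04, -0.03, -0.02, -0.01,  0.  ,  0.01,
        0.02,  0.03,  0.04,  0.05,  0.06,  0.07]))
```

View pics/s7.png

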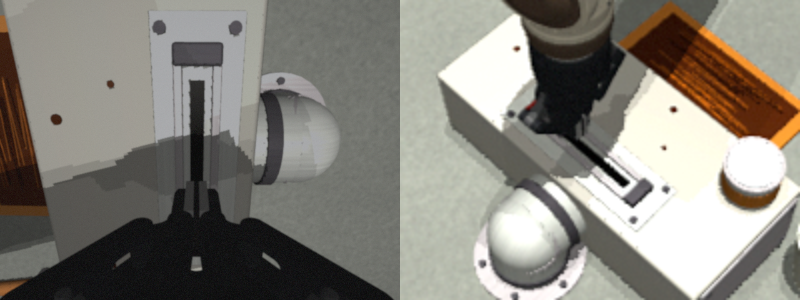

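No force at hy -15: the lever has jumped ahead into the last notch. Press gently on to feel the stop.

Emit:
servo_tool:
  steps:
    - {"x": -0.5, "y": -1.9, "z": 0, "yaw": 0}
    - {"x": -0.8, "y": -2.9, "z": 0, "yaw": 0}
    - {"x": -1.0, "y": -3.9, "z": 0, "yaw": 0}
    - {"x": -1.0, "y": -3.9, "z": 0, "yaw": 0}
    - {"x": -1.0, "y": -3.9, "z": 0, "yaw": 0}

```text
time: 8.8
ee_pos: [0.5977, 0.0113, 0.128]
tcp_rot: [-179.8, -0.0, 75.1]
wrist_force: [1.3, 4.4, -0.4]
opening: -0.0001
```

```bash
python3 -c "
from h import *;st()"
```

```text
t8.80 pos [0.5977 0.0113 0.128 ] rot [-1.7978e+02 -3.0000e-02  7.5120e+01] hx,hy [ 40.2 -18.4] F hood 0.1 4.6 -0.4 op -0.0001
```

4.6 N at hy -18.4, where the geometry puts contact with the lever shut (-18). Back off, lift clear and check from above.

Emit:
servo_tool:
  steps:
    - {"x": 1.5, "y": 6, "z": 0, "yaw": 0}
    - {"x": 3.9, "y": 14.5, "z": 0, "yaw": 0}
    - {"x": 3.9, "y": 14.5, "z": 15, "yaw": 0}
    - {"x": 3.9, "y": 14.5, "z": 40, "yaw": 0}
    - {"x": 3.9, "y": 14.5, "z": 65, "yaw": 0}
    - {"x": -2, "y": -8, "z": 70, "yaw": 0}
    - {"x": -9, "y": -33, "z": 70, "yaw": 0}
    - {"x": -15.7, "y": -58, "z": 70, "yaw": 0}
    - {"x": -21, "y": -77, "z": 70, "yaw": 0}
    - {"x": -21, "y": -77, "z": 70, "yaw": 0}

```text
time: 10.05
ee_pos: [0.5762, -0.0674, 0.198]
tcp_rot: [-179.8, -0.0, 75.0]
wrist_force: [0.3, 0.0, -0.1]
opening: 0.0002
```

```bash
cat > lev.py <<'E'
from h import *
import sys
o=st();p,d=camera("wrist");cv2.imwrite(sys.argv[1],p[:,:,::-1])
W=wristcloud(o,d);q=W[...,:2]-H;hx=q@X;hy=q@Y
m=(d>.1)&(abs(hx-.04)<.02)&(abs(hy)<.075)&(abs(W[...,2]-.158)<.004)
e=np.percentile(hy[m],[2,98]);print("wrist grip",m.sum(),e,"gate",e.mean()+.04)
for n in("top","scene"):
    p,d=camera(n);W=cloud(n,d);q=W[...,:2]-H;hx=q@X;hy=q@Y
    m=(d>0)&(abs(hx-.04)<.02)&(abs(hy)<.075)&(abs(W[...,2]-.158)<.004)
    if m.sum()>20:e=np.percentile(hy[m],[2,98]);print(n,m.sum(),e,"gate",e.mean()+.04)
E
python3 lev.py pics/w8.png
```

```text
t10.05 pos [ 0.5762 -0.0674  0.198 ] rot [-1.7978e+02 -2.0000e-02  7.5000e+01] hx,hy [  40.1 -100. ] F hood 0.3 0.1 -0.1 op 0.0002
wrist grip 2243 [-0.05032102 -0.03012937] gate -0.00022519574251242402
top 130 [-0.04972626 -0.03037768] gate -5.197284387312845e-05
scene 111 [-0.04935142 -0.0288594 ] gate 0.0008945899644247565
```

View pics/w8.png

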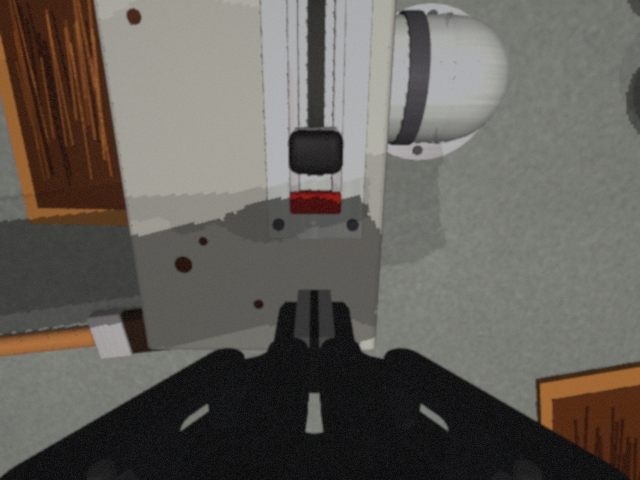

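All three cameras read the gate at 0.000 ± 0.001, with the grip (315,150) next to the red block (315,202). Now descend on the shut side.

Emit:
servo_tool:
  steps:
    - {"x": 0, "y": 0, "z": -20, "yaw": 0}
    - {"x": 0, "y": 0, "z": -42, "yaw": 0}
    - {"x": 0, "y": 0, "z": -60, "yaw": 0}
    - {"x": 0, "y": 0, "z": -69, "yaw": 0}
    - {"x": 2.6, "y": 9.7, "z": -70, "yaw": 0}
    - {"x": 5.2, "y": 19.3, "z": -70, "yaw": 0}
    - {"x": 7.9, "y": 29.0, "z": -70, "yaw": 0}
    - {"x": 9.2, "y": 33.8, "z": -70, "yaw": 0}
    - {"x": 9.2, "y": 33.8, "z": -70, "yaw": 0}

```text
time: 11.32
ee_pos: [0.5862, -0.0314, 0.1281]
tcp_rot: [-179.8, -0.0, 75.2]
wrist_force: [-1.9, -0.4, 0.6]
opening: 0.0002
```

Emit:
servo_tool:
  steps:
    - {"x": 0.8, "y": 2.9, "z": 0, "yaw": 0}
    - {"x": 1.6, "y": 5.8, "z": 0, "yaw": 0}
    - {"x": 2.4, "y": 8.7, "z": 0, "yaw": 0}
    - {"x": 3.1, "y": 11.6, "z": 0, "yaw": 0}
    - {"x": 3.9, "y": 14.5, "z": 0, "yaw": 0}
    - {"x": 4.7, "y": 17.4, "z": 0, "yaw": 0}
    - {"x": 5.5, "y": 20.3, "z": 0, "yaw": 0}
    - {"x": 6.3, "y": 23.2, "z": 0, "yaw": 0}
    - {"x": 7.1, "y": 26.1, "z": 0, "yaw": 0}
    - {"x": 7.6, "y": 28, "z": 0, "yaw": 0}
    - {"x": 7.6, "y": 28, "z": 0, "yaw": 0}

```text
time: 12.7
ee_pos: [0.5939, -0.003, 0.1281]
tcp_rot: [-179.8, -0.1, 75.2]
wrist_force: [0.5, -0.4, -0.8]
opening: -0.0001
```

```bash
python3 lev.py pics/w9.png
```

```text
t12.70 pos [ 0.5939 -0.003   0.1281] rot [-1.798e+02 -6.000e-02  7.518e+01] hx,hy [ 40.2 -33.2] F hood 0.6 -0.3 -0.8 op -0.0001
wrist grip 4884 [-0.02656972  0.00204093] gate 0.027735602282258146
scene 142 [-0.02669505  0.00301019] gate 0.028157569742463015
```

View pics/w9.png

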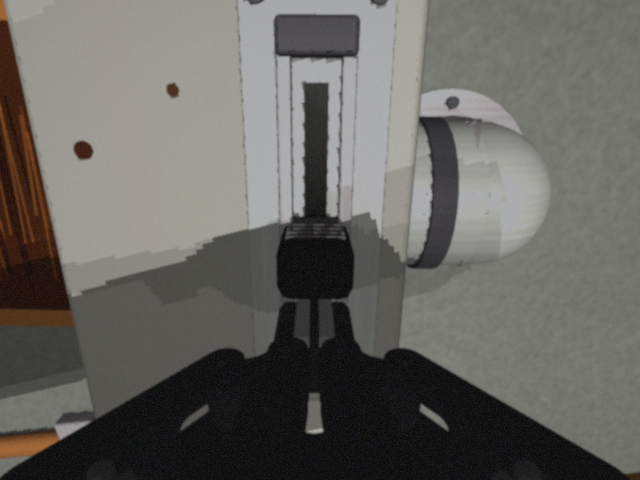

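The far edge of the grip is at hy +2 mm, which puts the gate at about 0.032, click 2, and the finger is just free behind it. Now small steps to push it over into click 3.

Emit:
servo_tool:
  steps:
    - {"x": 0.5, "y": 1.9, "z": 0, "yaw": 0}
    - {"x": 1.0, "y": 3.9, "z": 0, "yaw": 0}
    - {"x": 1.6, "y": 5.8, "z": 0, "yaw": 0}
    - {"x": 2.1, "y": 7.7, "z": 0, "yaw": 0}
    - {"x": 2.4, "y": 8.7, "z": 0, "yaw": 0}
    - {"x": 2.6, "y": 9.7, "z": 0, "yaw": 0}
    - {"x": 2.9, "y": 10.6, "z": 0, "yaw": 0}
    - {"x": 2.9, "y": 10.6, "z": 0, "yaw": 0}

```text
time: 13.85
ee_pos: [0.5968, 0.0078, 0.1281]
tcp_rot: [-179.8, -0.1, 75.2]
wrist_force: [0.2, -0.1, 0.1]
opening: -0.0004
```

```bash
cat >> lev.py <<'E'
W=None
E
sed -i 's/"wrist grip"/"far-edge gate",e[1]-.0102+.04,"wrist grip"/' lev.py; python3 lev.py pics/w10.png
```

```text
t13.85 pos [0.5968 0.0078 0.1281] rot [-1.798e+02 -9.000e-02  7.519e+01] hx,hy [ 40.2 -22. ] F hood 0.2 -0.1 0.1 op -0.0004
far-edge gate 0.04022578777124765 wrist grip 4808 [-0.01547101  0.01042579] gate 0.03747739104710171
scene 145 [-0.01564217  0.01144628] gate 0.03790205337610153
```

Zero force and gate ≈ 0.040: the lever is right at the midpoint. A small nudge more.

Emit:
servo_tool:
  steps:
    - {"x": 0.2, "y": 0.9, "z": 0, "yaw": 0}
    - {"x": 0.5, "y": 1.7, "z": 0, "yaw": 0}
    - {"x": 0.5, "y": 1.7, "z": 0, "yaw": 0}
    - {"x": 0.5, "y": 1.7, "z": 0, "yaw": 0}

```text
time: 14.5
ee_pos: [0.5973, 0.0094, 0.1281]
tcp_rot: [-179.8, -0.1, 75.2]
wrist_force: [-0.9, -0.3, -0.0]
opening: 0.0002
```

```bash
python3 lev.py pics/w11.png
```

```text
t14.50 pos [0.5973 0.0094 0.1281] rot [-1.798e+02 -8.000e-02  7.518e+01] hx,hy [ 40.3 -20.4] F hood -0.8 -0.5 -0.0 op 0.0002
far-edge gate 0.04224110987308327 wrist grip 4837 [-0.01383684  0.01244111] gate 0.03930213527963082
scene 149 [-0.01402321  0.01370876] gate 0.03984277462362322
```

View pics/w11.png

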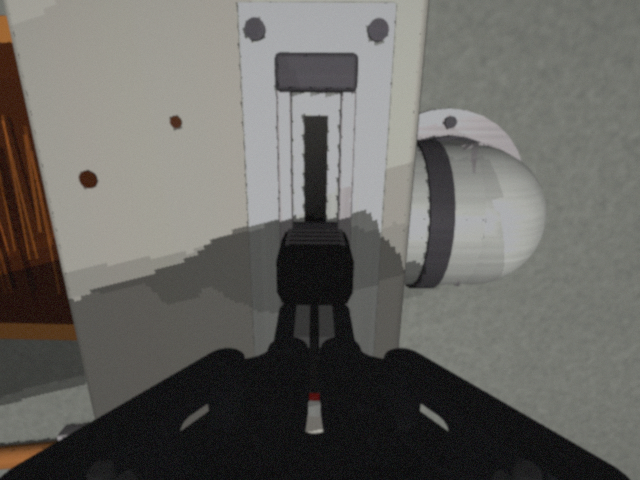

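```bash
python3 - <<'E'
from h import *
import cv2
for i in(50,):pass
o=st();p,d=camera("wrist");W=wristcloud(o,d);q=W[...,:2]-H
for r in range(190,310,6):print(r,W[r,316,2].round(3),(q[r,316]@Y).round(4), "|",W[r,300,2].round(3),(q[r,300]@Y).round(4))
E
```

```text
t14.65 pos [0.5973 0.0093 0.1281] rot [-1.798e+02 -7.000e-02  7.518e+01] hx,hy [ 40.3 -20.4] F hood -0.3 1.1 0.5 op 0.0
190 0.115 0.0262 | 0.113 0.0258
196 0.116 0.0238 | 0.114 0.0233
202 0.114 0.0207 | 0.114 0.0206
208 0.115 0.0182 | 0.113 0.0175
214 0.114 0.015 | 0.114 0.015
220 0.114 0.0123 | 0.113 0.012
226 0.118 0.0106 | 0.118 0.0106
232 0.134 0.013 | 0.133 0.0127
238 0.143 0.0135 | 0.142 0.013
244 0.148 0.0129 | 0.149 0.013
250 0.155 0.013 | 0.154 0.0126
256 0.157 0.0114 | 0.157 0.0114
262 0.157 0.0093 | 0.158 0.0099
268 0.159 0.0077 | 0.159 0.0077
274 0.158 0.0054 | 0.159 0.0055
280 0.159 0.0033 | 0.158 0.0029
286 0.16 0.0014 | 0.159 0.0011
292 0.158 -0.0015 | 0.159 -0.0014
298 0.159 -0.0038 | 0.159 -0.0038
304 0.157 -0.0069 | 0.158 -0.0067
```

The grip is centred at hy≈+2 (gate ≈ 0.042), still against the finger, so friction holds it near the crest. Continue in 1 mm nudges.

Emit:
servo_tool:
  steps:
    - {"x": 0.2, "y": 0.9, "z": 0, "yaw": 0}
    - {"x": 0.4, "y": 1.5, "z": 0, "yaw": 0}
    - {"x": 0.4, "y": 1.5, "z": 0, "yaw": 0}
    - {"x": 0.4, "y": 1.5, "z": 0, "yaw": 0}

```text
time: 15.2
ee_pos: [0.5977, 0.0108, 0.1281]
tcp_rot: [-179.8, -0.1, 75.2]
wrist_force: [1.1, -0.4, 0.3]
opening: 0.0
```

```bash
python3 lev.py pics/w12.png
```

```text
t15.20 pos [0.5977 0.0108 0.1281] rot [-1.798e+02 -7.000e-02  7.518e+01] hx,hy [ 40.3 -18.9] F hood 1.2 -0.1 0.3 op 0.0
far-edge gate 0.04789065082256996 wrist grip 4924 [-0.01227203  0.01809065] gate 0.042909311277435754
scene 143 [-0.01246379  0.01925808] gate 0.04339714551389636
```

It has jumped: gate 0.048, click 3, ahead of the finger. Back off along the slot, lift and verify.

Emit:
servo_tool:
  steps:
    - {"x": -2, "y": -7, "z": 0, "yaw": 0}
    - {"x": -5, "y": -18.5, "z": 0, "yaw": 0}
    - {"x": -9, "y": -33, "z": 5, "yaw": 0}
    - {"x": -14, "y": -52, "z": 25, "yaw": 0}
    - {"x": -18, "y": -66, "z": 55, "yaw": 0}
    - {"x": -21, "y": -77, "z": 80, "yaw": 0}
    - {"x": -21, "y": -77, "z": 90, "yaw": 0}
    - {"x": -21, "y": -77, "z": 90, "yaw": 0}

```text
time: 16.35
ee_pos: [0.577, -0.0666, 0.219]
tcp_rot: [-179.9, -0.1, 75.1]
wrist_force: [-0.3, 0.1, -0.9]
opening: -0.0
```

```bash
python3 lev.py pics/w13.png; python3 - <<'E'
from h import *
p,d=camera("top");cv2.imwrite("pics/t13.png",p[:,:,::-1])
E
```

```text
t16.35 pos [ 0.577  -0.0666  0.219 ] rot [-1.7989e+02 -9.0000e-02  7.5150e+01] hx,hy [ 40.5 -99. ] F hood -0.3 -0.0 -0.9 op -0.0
far-edge gate 0.04733531913797509 wrist grip 2292 [-0.00267874  0.01753532] gate 0.047428287852760785
top 129 [-0.00170209  0.01808518] gate 0.048191541259288026
scene 124 [-0.00089061  0.0189551 ] gate 0.049032243639841336
```

View pics/w13.png

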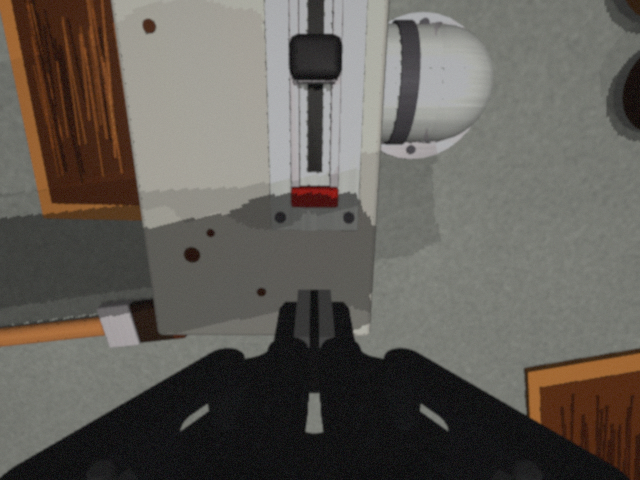

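View pics/t13.png

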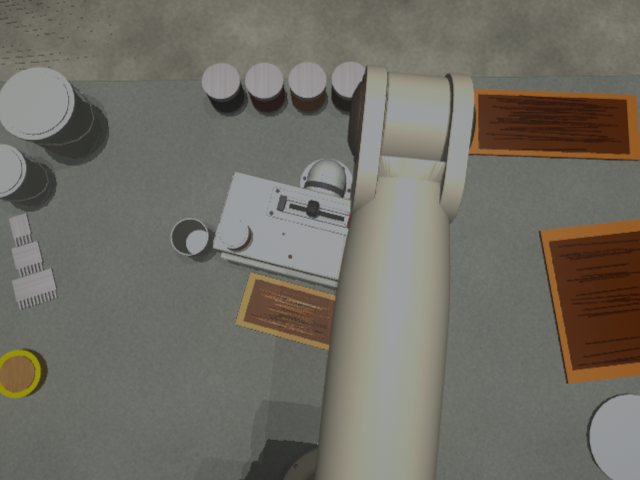

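The lever reads 0.0474, 0.0482 and 0.0490 m in the three cameras, so it is in click 3. The tin (236,235), cup (190,237) and board sit at their starting pixels, and the robot is clear. Handing in.

```bash
python3 -c "
from workcell import *
print(job_done())"
```

```text
the job is handed in; nothing more can be done
None
```

The lever was pushed back to its shut stop, then opened one click at a time and left on the third click. I handed the job in at about 16.5 s of the 58 s allowed.

- **Shut:** I felt 4.6 N against the stop, and with the finger lifted clear all three cameras read the gate between -0.0002 and 0.0009 m.
- **Third click:** with the finger clear and no contact force, the wrist, top and scene cameras read the gate at 0.0474, 0.0482 and 0.0490 m. The aim was 0.048 m, within 2.5 mm. It never read above 0.049 m.
- **Other objects:** the tin, the cup and the visible part of the board were at their starting pixels in the last top view. The arm hid the brush in that view. The wrist view showed only part of it, so I did not measure its position. The tool never went near it at bench height.

**What disagreed:**
- **Fingertip height:** the first push towards shut passed about 10 mm over the lever without touching it. The closed fingertips measured about 12 mm above the reported TCP, not 22 mm ahead of it as the robot description says. I used the measured height for every push after that.
- **Last click:** the lever did not jump exactly at the half-way point. It stayed against the finger until about 0.043 m, then jumped to 0.048 m.

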